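# Tighten the bit in the bench chuck

### The arm

A 6-joint arm with a two-finger parallel gripper is mounted at the origin on a cart in front of the work surface, level with it; the furniture and walls round the work are solid. World frame = base frame: x ahead of the robot, y to its left, z up, the work surface at z = 0. Lengths are in m, angles in rad, forces in N, time in s.
With the tool pointing down it reaches from about 0.35 to 0.975 m from the base axis. Payload 4.9 kg.
Tool frame: the origin (TCP) lies midway between the tips of the shut fingers; the grasp point (between the pads) lies 19 mm behind it; z points along the fingers, y is the line along which they close (so a half turn about z gives the same grasp; the last joint's range is limited). The gripper opens to 85 mm and grips with 20 to 120 N. Pads are 22 mm wide; open, the fingers measure 114 mm over their backs; the gripper's body (76 mm by 85 mm) begins 54 mm behind the grasp point. The pads swing forward as they close: fully open they stand 13 mm farther back than shut.
Start: joints at [1.173, 0.053, 1.613, -0, 1.476, -0.119], TCP at [0.172, 0.601, 0.231] pointing down, gripper open.
Joint ranges: [-3.01, 3.01], [-1.01, 2.22], [0.06, 2.58], [-1.02, 4.17], [0.09, 2.62], [-3.14, 3.14]. Speed limits (rad/s): [2.57, 2.57, 3.14, 3.14, 3.14, 3.14].

### API

Orientations are given as a unit quaternion [w, x, y, z].
In Python, from plant import * gives the robot as it stands.
- The arm moves only by the tool jog_arm, never from a script. Its argument "targets" is a list of rows, each a list of 3 entries, a list of its own where there are three numbers: the shift along the tool's x, y, z in units of 25 mm (1.0 is 25 mm), then the turn, a rotation vector about the tool's x, y, z in units of 8 degrees (1.0 is 8 degrees), then the opening in per cent of the stroke, from 0 (shut) to 100 (fully open). A call has 1 to 8 rows; each row is the pose to reach, as a shift and turn from the pose commanded when the call began, along the tool's axes at that moment; what a row does not reach only later rows make up. A row lasts 1/8 s, in which the tool goes at most 62.5 mm and 10.7 degrees, less where a joint would pass 70% of its speed; a pose out of reach is approached as far as the arm can. A call with a gripper value outside its range is refused whole. The fingers move at their own pace and stop on an object; the grip force is fixed at half the most. Time passes only in rows, so rows that repeat a pose let the fingers close. It gives the time, the measured TCP pose, the force, the opening and the grip force at its end, in the units of the state.
- state(): the state, without advancing time (a new reading comes with each control period).
- grab_frame(name): name is "side" or "top" or "wrist"; returns (picture, depth): 420x560x3 uint8, red, green, blue; 420x560 float32, m along the optical axis (not along the pixel's ray), 0 where there is no reading.
- camera_params(name): a dict with "fovy" (degrees; the focal length in pixels is half the picture's height over the tangent of half this angle, whatever the lens; pixels are square), "cx", "cy" (the principal point, pixels), "rvec" (rotation vector, rad) and "tvec" (3), from world to camera coordinates, as OpenCV has them; the wrist camera has in their place "hand_eye" (4x4, takes a point from camera to tool coordinates, whose origin is the TCP and whose axes are the flange's). Camera axes: x right, y down, z forward; pixel columns grow to the right and rows downward; lengths in m; the calibration is good to about 2 mm. A picture is of the moment at which its call begins: read the wrist's pose just before it. camera_params takes no time and is no camera call.
- job_done(): hands the job in; it is judged then, once.
The state is a dict: "time": time; "joint_pos": joint angles; "joint_vel": joint speeds; "joint_efforts": joint torques, N m; "tool_pos": TCP position; "tool_rot": TCP orientation; "contact_force": force on the tool from outside, world axes, zero at the start; "ft_torque": the same for the moment, N m; "gripper_width": opening from 0.0 (shut) to 1.0 (fully open); "grasp_force": force on a finger pad.
Only numpy, scipy, OpenCV 4.12 (cv2) and the standard library are available. Lean on these libraries where they do the work, as an engineer would, in place of code of your own. Each camera call takes 0.05 s, during which the arm holds its last target. There are 200 camera calls.

### The job

A countersink bit is standing loose in one of the two small bench chucks. Turn that chuck's knurled sleeve clockwise (seen from above) until its three jaws grip the bit firmly, upright and central, then let go. Leave the empty chuck open as it is.

Things in the scene. Friction and masses are not known exactly. Their poses are not given: they have to be found in the camera images.
- chuck_1: The chuck with the bit, fixed upright; origin on its axis at the worktop, z up. Foot 84 mm across, 10 mm high. The pale knurled sleeve is a round ring 58 mm across, 32 to 60 mm above the worktop, to be gripped across its diameter from above at any yaw. Three steel jaws on top, 60 to 72 mm up and within 26 mm of the axis, surround a 26 mm bore (floor at 28 mm).
- bit: The loose countersink bit: steel shank 12 mm across, 16 mm wide brass-coloured pointed head, 58 mm long. It stands point up in chuck_1's bore, up to about 3 mm off the axis; origin at the centre of its foot, z along the bit towards its point. Its top is 86 mm above the worktop.
- chuck_1_sleeve (a joint): Turn of chuck_1's sleeve in rad, growing clockwise seen from above (closing). It starts at 0 to 0.2 (open); the three jaws close together by 7 mm per rad and meet the centred bit at about 0.87; they are firm from about 0.95 and it hardly turns beyond 1.0. It turns with a friction of 0.2 Nm and stays where it is left.
- chuck_2_sleeve (a joint): The same for the second, identical chuck, which stands 13 to 30 cm away and is empty; starts at 0 to 0.2 (open), stop at 1.2.
Mind the look-alikes: they are no part of the job. What is shaped like the part that bears chuck_2_sleeve but green or red is not meant.

How it is judged:
By the outcome, as a careful person would: the job done as asked, in the order asked, and still so for the second after the job is handed in, with the robot touching nothing.
It also fails if it takes over 35 s, if anything falls off the work surface, if the arm or the gripper's body presses on something with over 40 N, if the wrist force passes 120 N, or if a joint passes its speed limit or range.

## Working session

There is one attempt and no reset: what is moved stays moved. The work goes in short steps, Python scripts to look and compute and a tool call to move; the robot and the scene stay as the last step left them, time stands still between calls to the robot, and variables do not carry over. Pictures are saved under pics/ and viewed, at most 10 in all, crops included, and the job is handed in when it is done.

Besides the shell and the picture viewer there is one more tool, called after "Emit:" by a JSON object that holds its "name" and its "arguments". jog_arm: Moves the arm, as the interface text tells. Its arguments: {"type":"object","properties":{"targets":{"type":"array"}},"required":["targets"]}

```bash
mkdir -p pics; ls
cat > h.py <<'E'
from plant import *
import numpy as np, cv2
from scipy.spatial.transform import Rotation as R
def cam(n):
    c=camera_params(n); f=210/np.tan(np.radians(c["fovy"])/2)
    return c,f
def T_wc(n,s=None):
    c,f=cam(n)
    M=np.eye(4)
    if "hand_eye" in c:
        s=s or state(); q=s["tool_rot"]
        M[:3,:3]=R.from_quat([q[1],q[2],q[3],q[0]]).as_matrix(); M[:3,3]=s["tool_pos"]
        return M@np.array(c["hand_eye"])
    r=R.from_rotvec(np.ravel(c["rvec"])).as_matrix()
    M[:3,:3]=r.T; M[:3,3]=-r.T@np.ravel(c["tvec"]); return M
def cloud(n,d,s=None):
    c,f=cam(n); v,u=np.mgrid[:420,:560]
    P=np.stack([(u-c["cx"])/f*d,(v-c["cy"])/f*d,d],-1)
    M=T_wc(n,s); W=P@M[:3,:3].T+M[:3,3]; W[d<=0]=np.nan; return W
E
python3 - <<'E'
from h import *
s=state();print(s)
for n in("side","top","wrist"):
    p,d=grab_frame(n); cv2.imwrite(f"pics/{n}0.png",p[:,:,::-1]); np.savez(f"/tmp/{n}0.npz",p=p,d=d)
    print(n,camera_params(n), T_wc(n)[:3,3],(d>0).mean())
E
```

```text
pics
{'time': 0.0, 'joint_pos': array([ 1.17301144e+00,  5.33356697e-02,  1.61429717e+00, -7.30005026e-06,
        1.47600618e+00, -1.19003882e-01]), 'joint_vel': array([-0.0005183 ,  0.00119723,  0.0010272 ,  0.00060388, -0.00094322,
       -0.00189458]), 'joint_efforts': array([ 2.11390820e-04, -3.93682194e+01, -3.70175993e+01, -5.23785354e-05,
        6.88714266e-03,  3.89791367e-06]), 'tool_pos': array([0.17174955, 0.60028721, 0.23007427]), 'tool_rot': array([-2.57939265e-04,  1.38939138e-01,  9.90300393e-01, -9.90141148e-04]), 'contact_force': array([0.49664231, 0.02651501, 0.24987048]), 'ft_torque': array([-0.01738183, -0.02655895, -0.04959521]), 'grasp_force': 0.0, 'gripper_width': 1.0020871430820952}
side {'fovy': 45.95157569396217, 'cx': 280.49078725091823, 'cy': 201.56030592425776, 'rvec': array([-0.05269066, -2.80744174,  1.38837109]), 'tvec': array([0.49562825, 0.25870053, 0.59290765])} [0.49044408 0.30129432 0.57688747] 0.9960799319727891
top {'fovy': 46.10131476756574, 'cx': 274.7751246291962, 'cy': 208.36259421234405, 'rvec': array([ 2.13101718, -2.19066228,  0.17859855]), 'tvec': array([-0.37798883,  0.50965188,  0.813084  ])} [ 0.38092659 -0.36836784  0.8848312 ] 0.9959948979591837
wrist {'fovy': 68.35402346460299, 'cx': 282.7910971279793, 'cy': 208.19171099945152, 'hand_eye': array([[-1.31389150e-03, -9.57098287e-01, -2.89760491e-01,
         7.48830527e-02],
       [ 9.99998861e-01, -1.04237788e-03, -1.09135625e-03,
         7.28688815e-04],
       [ 7.42495271e-04, -2.89761595e-01,  9.57098567e-01,
        -1.44194326e-01],
       [ 0.00000000e+00,  0.00000000e+00,  0.00000000e+00,
         1.00000000e+00]])} [0.10009592 0.62193969 0.37451969] 0.9960034013605442
```

View pics/top0.png

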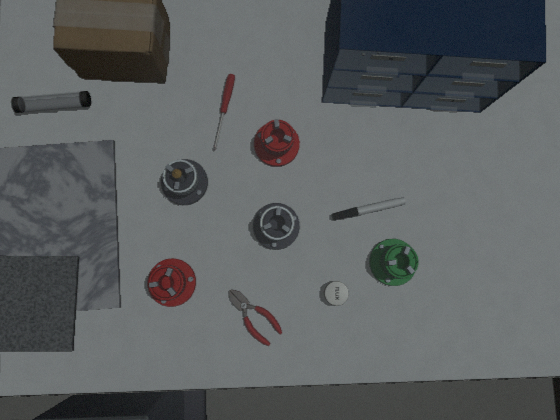

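View pics/side0.png

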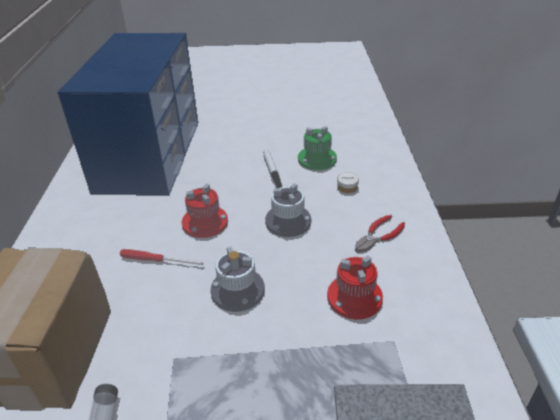

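Candidates in the top view: a dark chuck with a brass bit at (180,175), an empty dark chuck at (276,225), red ones at (277,140) and (172,283), and a green one at (396,261). I choose (180,175), the only one holding a bit. The side view shows the same chuck at (236,270).

Run:
```python
from h import *
from scipy.optimize import least_squares
def circ(P):
    r=least_squares(lambda x:np.hypot(P[:,0]-x[0],P[:,1]-x[1])-x[2],[*P.mean(0),.03],loss="soft_l1",f_scale=.001).x; return r.round(4)
for n,pts in(("top",dict(c1=(183,178),c2=(276,225),r1=(277,142),r2=(172,283))),("side",dict(c1=(237,275),c2=(288,205),r1=(203,207),r2=(357,283)))):
    z=np.load(f"/tmp/{n}0.npz");W=cloud(n,z["d"])
    for k,(u,v) in pts.items():
        w=W[v-45:v+45,u-45:u+45].reshape(-1,3); w=w[~np.isnan(w[:,0])]
        m=np.median(w[(w[:,2]>.03)&(w[:,2]<.08)],0)
        w=w[np.hypot(*(w-m)[:,:2].T)<.06]
        def sel(a,b): q=w[(w[:,2]>a)&(w[:,2]<b)]; return q
        s=sel(.036,.056)[:,:2]; f=sel(.006,.014)[:,:2]
        t=sel(.056,.064)[:,:2]
        print(n,k,m.round(3),"sleeve",len(s),circ(s),"foot",len(f),circ(f),"top",len(t),t.mean(0).round(4),"max z",w[:,2].max().round(3), w[w[:,2].argmax()].round(4))
p=np.load("/tmp/top0.npz")["p"]
c=cv2.resize(p[140:260,140:310],None,fx=4,fy=4,interpolation=cv2.INTER_CUBIC)
cv2.imwrite("pics/crop.png",cv2.convertScaleAbs(c,alpha=1.5)[:,:,::-1])
```

```text
top c1 [ 0.553 -0.232  0.06 ] sleeve 143 [ 0.549  -0.2363  0.0205] foot 676 [ 0.5591 -0.2282  0.037 ] top 588 [ 0.5556 -0.2311] max z 0.087 [ 0.557  -0.2286  0.0871]
top c2 [ 0.471 -0.393  0.06 ] sleeve 73 [ 0.4641 -0.3919  0.0211] foot 753 [ 0.4741 -0.3938  0.0368] top 603 [ 0.4719 -0.3932] max z 0.075 [ 0.4619 -0.3739  0.0749]
top r1 [ 0.619 -0.398  0.059] sleeve 160 [ 0.6151 -0.3971  0.0214] foot 637 [ 0.6271 -0.3991  0.0369] top 561 [ 0.6225 -0.3987] max z 0.075 [ 0.6441 -0.3991  0.0745]
top r2 [ 0.378 -0.209  0.06 ] sleeve 121 [ 0.3778 -0.216   0.0214] foot 742 [ 0.378  -0.2045  0.0371] top 640 [ 0.378  -0.2081] max z 0.075 [ 0.3899 -0.2117  0.0748]
side c1 [ 0.555 -0.214  0.059] sleeve 411 [ 0.5564 -0.2216  0.0227] foot 896 [ 0.5567 -0.2295  0.0352] top 568 [ 0.557  -0.2224] max z 0.086 [ 0.5583 -0.2273  0.086 ]
side c2 [ 0.472 -0.377  0.058] sleeve 353 [ 0.4721 -0.3848  0.0227] foot 598 [ 0.4724 -0.3925  0.0352] top 402 [ 0.4719 -0.3864] max z 0.075 [ 0.4952 -0.3922  0.0749]
side r1 [ 0.629 -0.391  0.057] sleeve 356 [ 0.622  -0.3903  0.0225] foot 596 [ 0.6239 -0.3978  0.0351] top 393 [ 0.6219 -0.3919] max z 0.073 [ 0.6112 -0.413   0.0734]
side r2 [ 0.379 -0.194  0.059] sleeve 497 [ 0.38   -0.198   0.0217] foot 946 [ 0.3783 -0.207   0.0355] top 665 [ 0.3784 -0.2012] max z 0.076 [ 0.3779 -0.1785  0.0758]
```

View pics/crop.png

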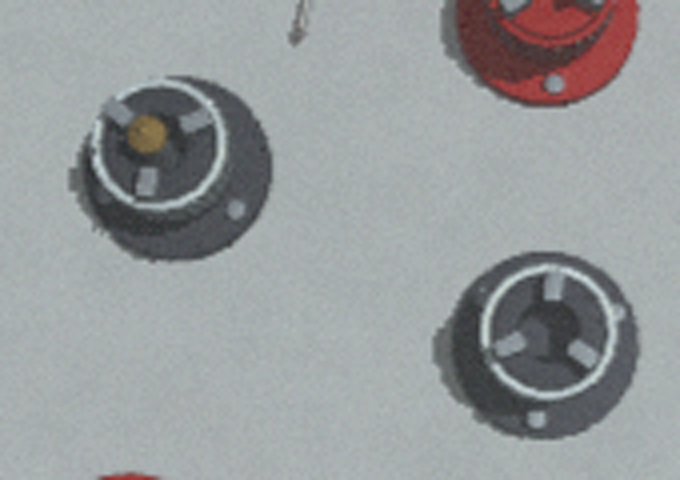

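The crop confirms it: the brass bit sits at crop (147,133) in the dark chuck, whose pale ring is centred at about (160,144), which is image (180,176). The other dark chuck, at (276,222), is open and empty.

Run:
```python
from h import *
def ray(n,u,v,z):
    c,f=cam(n);M=T_wc(n);d=M[:3,:3]@[(u-c["cx"])/f,(v-c["cy"])/f,1];o=M[:3,3];return o+d*(z-o[2])/d[2]
off=140-.375
for a in((159.5,144.5),(92,144),(227,144),(160,78),(160,211)): print(ray("top",off+a[0]/4,off+a[1]/4,.06).round(4))
z=np.load("/tmp/top0.npz");W=cloud("top",z["d"])
g=W[...,2]>.1; print("tall",[ (np.nanpercentile(W[s][W[s][:,2]>.1],[1,99],axis=0)).round(3) for s in [np.s_[:120,:200].__class__ and (W[...,2]>.1)&(np.arange(560)[None]<220),(W[...,2]>.1)&(np.arange(560)[None]>300)]])
s=state();q=s["tool_rot"];r=R.from_quat([q[1],q[2],q[3],q[0]]);print(r.as_matrix().round(3))
for t in([.558,-.229,.2],): print((r.inv().apply(np.array(t)-s["tool_pos"])/.025).round(2))
```

```text
[ 0.5563 -0.2314  0.06  ]
[ 0.5572 -0.2029  0.06  ]
[ 0.5558 -0.2599  0.06  ]
[ 0.5852 -0.2317  0.06  ]
[ 0.5277 -0.2315  0.06  ]
tall [array([[ 0.745, -0.204,  0.102],
       [ 0.835, -0.043,  0.135]]), array([[ 0.678, -0.783,  0.104],
       [ 0.777, -0.487,  0.223]])]
[[-0.961  0.275 -0.001]
 [ 0.275  0.961 -0.002]
 [ 0.    -0.002 -1.   ]]
[-23.98 -27.64   1.25]
```

Emit:
{"name": "jog_arm", "arguments": {"targets": [[[-23.9, -27.7, 1.2], [0, 0, 0], 100], [[-23.9, -27.7, 1.2], [0, 0, 0], 100], [[-23.9, -27.7, 1.2], [0, 0, 0], 100], [[-23.9, -27.7, 1.2], [0, 0, 0], 100], [[-23.9, -27.7, 1.2], [0, 0, 0], 100], [[-23.9, -27.7, 1.2], [0, 0, 0], 100], [[-23.9, -27.7, 1.2], [0, 0, 0], 100], [[-23.9, -27.7, 1.2], [0, 0, 0], 100]]}}

```text
time: 1.15
tool_pos: [0.382, 0.1454, 0.2148]
tool_rot: [0.0, 0.139, 0.99, 0.0]
contact_force: [1.6, 0.7, -0.6]
gripper_width: 1.001
grasp_force: 0.0
```

Emit:
{"name": "jog_arm", "arguments": {"targets": [[[-10.8, -12.5, 0.6], [0, 0, 0], 100], [[-10.8, -12.5, 0.6], [0, 0, 0], 100], [[-10.8, -12.5, 0.6], [0, 0, 0], 100], [[-10.8, -12.5, 0.6], [0, 0, 0], 100], [[-10.8, -12.5, 0.6], [0, 0, 0], 100], [[-10.8, -12.5, 0.6], [0, 0, 0], 100], [[-10.8, -12.5, 0.6], [0, 0, 0], 100], [[-10.8, -12.5, 0.6], [0, 0, 0], 100]]}}

```text
time: 2.15
tool_pos: [0.5554, -0.2296, 0.1989]
tool_rot: [-0.001, 0.14, 0.99, 0.0]
contact_force: [-0.1, 0.7, -0.0]
gripper_width: 1.0
grasp_force: 0.0
```

```bash
cat > w.py <<'E'
from h import *
import sys
s=state();p,d=grab_frame("wrist");cv2.imwrite(f"pics/{sys.argv[1]}.png",cv2.convertScaleAbs(p,alpha=1.5)[:,:,::-1]);np.savez(f"/tmp/{sys.argv[1]}.npz",p=p,d=d)
q=s["tool_rot"];r=R.from_quat([q[1],q[2],q[3],q[0]])
print(s["tool_pos"].round(4),s["joint_pos"].round(3),s["ft_torque"].round(2))
c,f=cam("wrist");M=np.linalg.inv(T_wc("wrist",s))
def proj(P): P=M[:3,:3]@P+M[:3,3]; return (P[0]/P[2]*f+c["cx"],P[1]/P[2]*f+c["cy"])
a=np.linspace(0,2*np.pi,8,endpoint=False)
print("pred ring",np.round([proj(np.array([.5565+.029*np.cos(t),-.2312+.029*np.sin(t),.06])) for t in a]).tolist())
t=np.array([.5565,-.2312,.024]);print("jog",(r.inv().apply(t-s["tool_pos"])/.025).round(2))
E
python3 w.py w1
```

```text
[ 0.5554 -0.2296  0.1989] [-0.516  0.019  1.702 -0.     1.422 -1.805] [0.03 0.01 0.02]
pred ring [[289.0, 227.0], [308.0, 213.0], [311.0, 191.0], [296.0, 172.0], [272.0, 170.0], [254.0, 185.0], [252.0, 207.0], [267.0, 224.0]]
jog [-0.07 -0.05  7.  ]
```

View pics/w1.png

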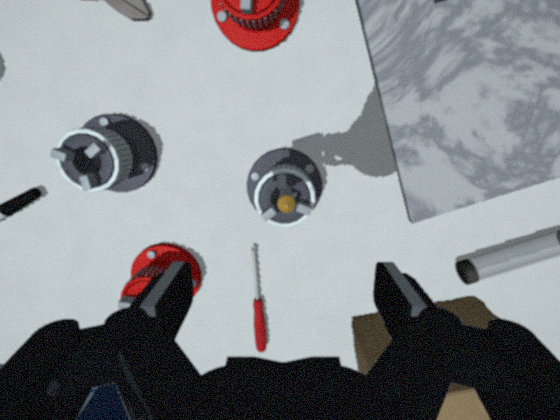

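The wrist view shows the chosen chuck's ring centred at about (284,196), against a predicted (281,199). The bit is at (287,203), and the two look-alikes are clear of the fingers. I'm descending.

Emit:
{"name": "jog_arm", "arguments": {"targets": [[[0, 0, 2], [0, 0, 0], 100], [[0, 0, 4], [0, 0, 0], 100], [[0, 0, 5.5], [0, 0, 0], 100], [[0, 0, 6.4], [0, 0, 0], 100], [[0, 0, 7], [0, 0, 0], 100], [[0, 0, 7], [0, 0, 0], 100]]}}

```text
time: 2.95
tool_pos: [0.5545, -0.2263, 0.0241]
tool_rot: [-0.001, 0.139, 0.99, 0.0]
contact_force: [-0.1, 0.4, -0.8]
gripper_width: 1.001
grasp_force: 0.0
```

```bash
python3 w.py w2
```

```text
[ 0.5545 -0.2263  0.0241] [-0.512  0.207  1.815  0.     1.122 -1.805] [-0.03  0.03  0.01]
pred ring [[290.0, 370.0], [332.0, 343.0], [341.0, 297.0], [307.0, 258.0], [250.0, 252.0], [207.0, 284.0], [204.0, 331.0], [239.0, 365.0]]
jog [-0.13 -0.17  0.  ]
```

View pics/w2.png

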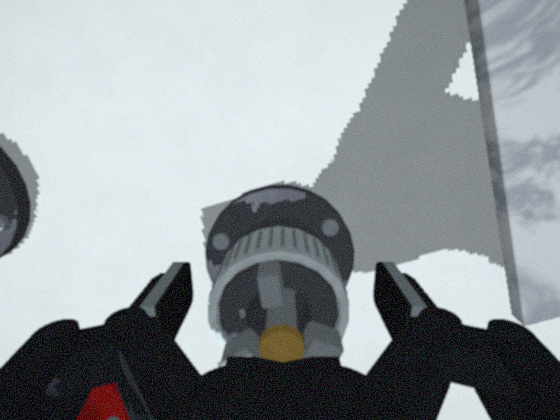

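The ring spans columns 209–348, centred at 278.5, and the finger midpoint is about 282. So the chuck lies about 2 mm towards −y in the tool frame. I'll correct for that and grip.

Emit:
{"name": "jog_arm", "arguments": {"targets": [[[-0.1, -0.09, 0], [0, 0, 0], 100], [[-0.1, -0.09, 0], [0, 0, 0], 60], [[-0.1, -0.09, 0], [0, 0, 0], 40], [[-0.1, -0.09, 0], [0, 0, 0], 40], [[-0.1, -0.09, 0], [0, 0, 0], 40], [[-0.1, -0.09, 0], [0, 0, 0], 40]]}}

```text
time: 3.75
tool_pos: [0.5583, -0.2293, 0.0268]
tool_rot: [0.001, 0.139, 0.99, 0.001]
contact_force: [-0.9, 5.3, 7.0]
gripper_width: 0.673
grasp_force: 62.9
```

Emit:
{"name": "jog_arm", "arguments": {"targets": [[[0, 0, 0], [0, 0, 0.7], 40], [[0, 0, 0], [0, 0, 1.4], 40], [[0, 0, 0], [0, 0, 2.1], 40], [[0, 0, 0], [0, 0, 2.8], 40], [[0, 0, 0], [0, 0, 3.5], 40], [[0, 0, 0], [0, 0, 4.2], 40], [[0, 0, 0], [0, 0, 5], 40], [[0, 0, 0], [0, 0, 5], 40]]}}

```text
time: 4.75
tool_pos: [0.5581, -0.2297, 0.0268]
tool_rot: [0.0, 0.47, 0.883, 0.001]
contact_force: [-1.6, 4.2, 7.7]
gripper_width: 0.672
grasp_force: 62.7
```

Run:
```python
from h import *
s=state();print(s["ft_torque"],s["contact_force"],s["joint_pos"].round(3))
for n in("top","side"):
    p,d=grab_frame(n);cv2.imwrite(f"pics/{n}1.png",p[:,:,::-1])
```

```text
[ 0.85319346  0.05731345 -0.18669666] [-1.55422428  4.23545243  7.69363161] [-0.515  0.211  1.805  0.003  1.125 -1.108]
```

Emit:
{"name": "jog_arm", "arguments": {"targets": [[[0, 0, 0], [0, 0, 0.5], 40], [[0, 0, 0], [0, 0, 1.0], 40], [[0, 0, 0], [0, 0, 1.4], 40], [[0, 0, 0], [0, 0, 1.8], 40], [[0, 0, 0], [0, 0, 1.8], 40]]}}

```text
time: 5.48
tool_pos: [0.5579, -0.2297, 0.0268]
tool_rot: [0.0, 0.576, 0.817, 0.001]
contact_force: [-3.1, 4.6, 8.3]
gripper_width: 0.669
grasp_force: 63.0
```

```bash
python3 -c "
from h import *
s=state();print(s['ft_torque'],s['contact_force'],s['joint_pos'].round(3),s['tool_rot'])"
```

```text
[0.79090253 0.04158361 0.09650884] [-3.06355389  4.57091116  8.3262047 ] [-0.515  0.21   1.805  0.002  1.126 -0.858] [2.43496529e-04 5.76287734e-01 8.17246331e-01 9.07141472e-04]
```

Emit:
{"name": "jog_arm", "arguments": {"targets": [[[0, 0, 0], [0, 0, 0.3], 40], [[0, 0, 0], [0, 0, 0.6], 40], [[0, 0, 0], [0, 0, 0.6], 40]]}}

```text
time: 5.85
tool_pos: [0.5579, -0.2298, 0.0268]
tool_rot: [0.0, 0.609, 0.793, 0.001]
contact_force: [-2.5, 4.5, 8.4]
gripper_width: 0.667
grasp_force: 63.3
```

```bash
python3 -c "
from h import *
s=state();print(s['ft_torque'],s['contact_force'],s['joint_pos'].round(3),2*np.arctan2(*s['tool_rot'][1:3])-2*np.arctan2(.139,.99))"
```

```text
[0.72431062 0.07722786 0.41624563] [-2.48068351  4.52751309  8.44961863] [-0.515  0.21   1.805  0.002  1.126 -0.775] 1.0318666811225172
```

Emit:
{"name": "jog_arm", "arguments": {"targets": [[[0, 0, 0], [0, 0, 0.3], 40], [[0, 0, 0], [0, 0, 0.6], 40], [[0, 0, 0], [0, 0, 0.9], 40], [[0, 0, 0], [0, 0, 0.9], 40]]}}

```text
time: 6.35
tool_pos: [0.5578, -0.2298, 0.0268]
tool_rot: [0.0, 0.657, 0.754, 0.0]
contact_force: [-3.5, 4.3, 8.7]
gripper_width: 0.677
grasp_force: 64.0
```

```bash
python3 -c "
from h import *
s=state();print(s['ft_torque'],s['contact_force'],s['joint_pos'].round(3),2*np.arctan2(*s['tool_rot'][1:3])-2*np.arctan2(.139,.99))
for n in('top','side'):
    p,d=grab_frame(n);cv2.imwrite(f'pics/{n}2.png',p[:,:,::-1])
a=cv2.imread('pics/side2.png')[200:320,170:310];cv2.imwrite('pics/sc.png',cv2.resize(a,None,fx=5,fy=5,interpolation=2))"
```

```text
[0.74432664 0.06000939 1.16140973] [-3.46217727  4.31311206  8.67478293] [-5.140e-01  2.100e-01  1.805e+00  1.000e-03  1.126e+00 -6.520e-01] 1.154832423550557
```

View pics/sc.png

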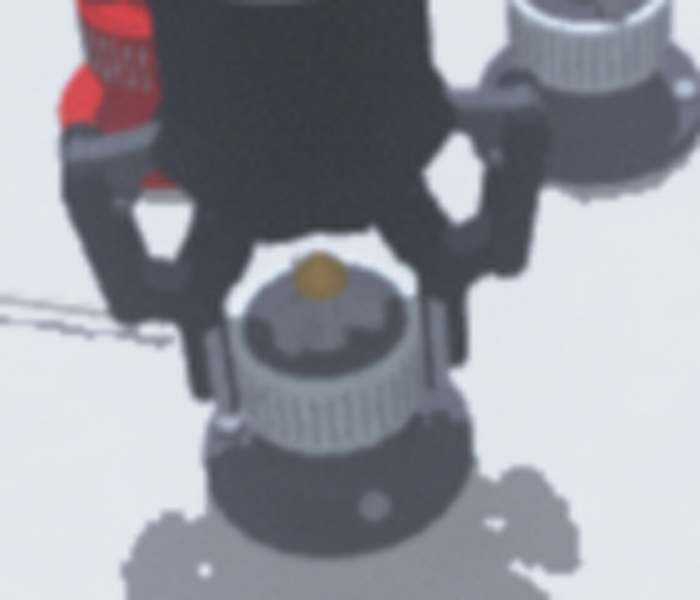

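The side crop shows the jaws closed round the brass bit at (320,275), upright and central. The torque has risen to 1.2 Nm. I'll tighten a little more, then release slowly.

Emit:
{"name": "jog_arm", "arguments": {"targets": [[[0, 0, 0], [0, 0, 0.3], 40], [[0, 0, 0], [0, 0, 0.6], 40], [[0, 0, 0], [0, 0, 0.6], 40]]}}

```text
time: 6.82
tool_pos: [0.5578, -0.2311, 0.0267]
tool_rot: [0.001, 0.687, 0.727, -0.001]
contact_force: [-2.7, 0.5, 5.9]
gripper_width: 0.669
grasp_force: 69.4
```

```bash
python3 -c "
from h import *
s=state();print(s['ft_torque'],s['contact_force'],s['joint_pos'].round(3),2*np.arctan2(*s['tool_rot'][1:3])-2*np.arctan2(.139,.99))"
```

```text
[-0.10619517  0.31462825  1.94988542] [-2.66104028  0.52040912  5.85287615] [-0.515  0.211  1.805 -0.003  1.124 -0.57 ] 1.2359025585628194
```

Emit:
{"name": "jog_arm", "arguments": {"targets": [[[0, 0, 0], [0, 0, 0], 80], [[0, 0, 0], [0, 0, 0], 100], [[0, 0, 0], [0, 0, 0], 100], [[0, 0, 0], [0, 0, 0], 100], [[0, 0, -1], [0, 0, 0], 100], [[0, 0, -3], [0, 0, 0], 100], [[0, 0, -5], [0, 0, 0], 100], [[0, 0, -6], [0, 0, 0], 100]]}}

```text
time: 7.82
tool_pos: [0.5584, -0.2311, 0.1789]
tool_rot: [0.003, 0.69, 0.724, 0.001]
contact_force: [0.8, 0.0, 0.3]
gripper_width: 0.997
grasp_force: 0.0
```

```bash
python3 -c "
from h import *
s=state();print(s['ft_torque'],s['contact_force'])
n='side';p,d=grab_frame(n);cv2.imwrite('pics/side3.png',p[:,:,::-1])
n='wrist';p2,d=grab_frame(n)
a=cv2.resize(p[215:315,180:330],(600,400),interpolation=2)
b=cv2.resize(np.ascontiguousarray(p2),(560,420))
cv2.imwrite('pics/fin.png',a[:,:,::-1]);cv2.imwrite('pics/w3.png',cv2.convertScaleAbs(cv2.resize(p2[120:280,200:370],None,fx=4,fy=3.5,interpolation=2),alpha=1.5)[:,:,::-1])"
```

```text
[-0.02946938 -0.06353158  0.00613444] [0.82728015 0.00777474 0.34423867]
```

View pics/fin.png

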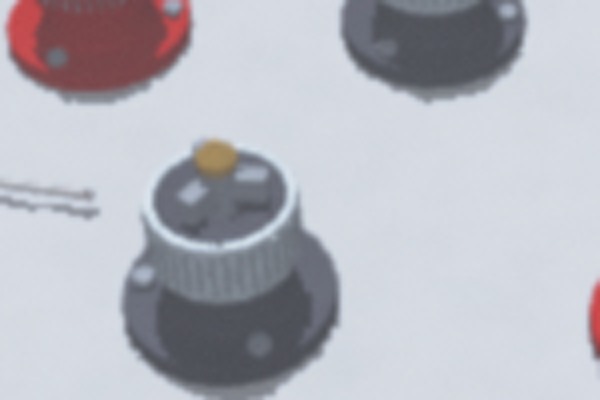

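View pics/w3.png

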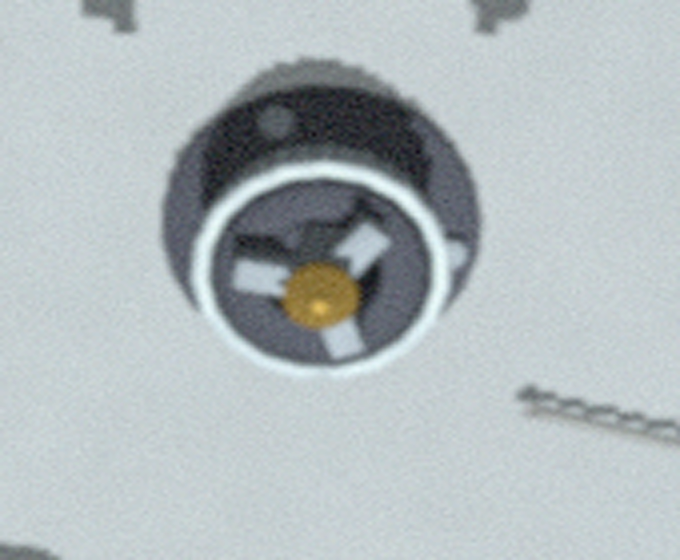

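The jaws sit on the bit, which is central at (320,297) within the ring centred at about (320,270), allowing for its greater height. I'll regrip once to check that the sleeve is really firm.

Emit:
{"name": "jog_arm", "arguments": {"targets": [[[0, 0, 2], [0, 0, 0], 100], [[0, 0, 4], [0, 0, 0], 100], [[0, 0, 5.4], [0, 0, 0], 100], [[0, 0, 6.1], [0, 0, 0], 100], [[0, 0, 6.1], [0, 0, 0], 40], [[0, 0, 6.1], [0, 0, 0], 40], [[0, 0, 6.1], [0, 0, 0], 40], [[0, 0, 6.1], [0, 0, 0], 40]]}}

```text
time: 8.93
tool_pos: [0.5578, -0.2306, 0.0236]
tool_rot: [0.001, 0.689, 0.724, 0.0]
contact_force: [-0.1, 0.3, 0.1]
gripper_width: 0.663
grasp_force: 65.6
```

Emit:
{"name": "jog_arm", "arguments": {"targets": [[[0, 0, 0], [0, 0, 0.2], 40], [[0, 0, 0], [0, 0, 0.4], 40], [[0, 0, 0], [0, 0, 0.4], 40]]}}

```text
time: 9.3
tool_pos: [0.5577, -0.2307, 0.0236]
tool_rot: [0.001, 0.71, 0.705, 0.0]
contact_force: [-2.0, 1.4, 5.4]
gripper_width: 0.666
grasp_force: 65.6
```

```bash
python3 -c "
from h import *
s=state();print(s['ft_torque'],s['contact_force'],s['joint_pos'].round(3),2*np.arctan2(*s['tool_rot'][1:3])-2*np.arctan2(.139,.99))"
```

```text
[0.14331033 0.2765885  0.29406494] [-2.0220768   1.37710772  5.44795287] [-0.515  0.215  1.806 -0.     1.119 -0.508] 1.2987793751185681
```

Emit:
{"name": "jog_arm", "arguments": {"targets": [[[0, 0, 0], [0, 0, 0.3], 40], [[0, 0, 0], [0, 0, 0.6], 40], [[0, 0, 0], [0, 0, 0.6], 40]]}}

```text
time: 9.68
tool_pos: [0.5576, -0.2306, 0.0236]
tool_rot: [0.001, 0.738, 0.675, -0.0]
contact_force: [-2.9, 1.3, 5.9]
gripper_width: 0.662
grasp_force: 64.7
```

```bash
python3 -c "
from h import *
s=state();print(s['ft_torque'],s['contact_force'],s['joint_pos'].round(3),2*np.arctan2(*s['tool_rot'][1:3])-2*np.arctan2(.139,.99))"
```

```text
[0.22753791 0.39422126 0.7806023 ] [-2.94645677  1.28825351  5.89558149] [-5.150e-01  2.150e-01  1.806e+00 -1.000e-03  1.120e+00 -4.260e-01] 1.3810953208323915
```

Emit:
{"name": "jog_arm", "arguments": {"targets": [[[0, 0, 0], [0, 0, 0.4], 40], [[0, 0, 0], [0, 0, 0.8], 40], [[0, 0, 0], [0, 0, 1.2], 40], [[0, 0, 0], [0, 0, 1.4], 40], [[0, 0, 0], [0, 0, 1.4], 40]]}}

```text
time: 10.3
tool_pos: [0.5567, -0.2325, 0.0236]
tool_rot: [0.002, 0.799, 0.601, -0.002]
contact_force: [-5.6, -3.8, 7.7]
gripper_width: 0.655
grasp_force: 62.4
```

```bash
python3 -c "
from h import *
s=state();print(s['ft_torque'],s['contact_force'],s['joint_pos'].round(3),2*np.arctan2(*s['tool_rot'][1:3])-2*np.arctan2(.139,.99))"
```

```text
[-0.68132041  0.90704718  1.57409242] [-5.57461276 -3.77151257  7.71669417] [-0.516  0.215  1.806 -0.006  1.12  -0.233] 1.5732817892141644
```

Emit:
{"name": "jog_arm", "arguments": {"targets": [[[0, 0, 0], [0, 0, 0], 80], [[0, 0, 0], [0, 0, 0], 100], [[0, 0, 0], [0, 0, 0], 100], [[0, 0, 0], [0, 0, 0], 100], [[0, 0, -1], [0, 0, 0], 100], [[0, 0, -3], [0, 0, 0], 100], [[0, 0, -5], [0, 0, 0], 100], [[0, 0, -6], [0, 0, 0], 100]]}}

```text
time: 11.3
tool_pos: [0.5585, -0.231, 0.1764]
tool_rot: [0.002, 0.801, 0.599, 0.001]
contact_force: [0.3, 0.1, -0.2]
gripper_width: 1.002
grasp_force: 0.0
```

```bash
python3 -c "
from h import *
n='wrist';s=state();p2,d=grab_frame(n);print(s['tool_pos'])
cv2.imwrite('pics/w4.png',cv2.convertScaleAbs(cv2.resize(p2[120:280,200:370],None,fx=4,fy=3.5,interpolation=2),alpha=1.5)[:,:,::-1])"
```

```text
[ 0.55849153 -0.23096179  0.17642175]
```

View pics/w4.png

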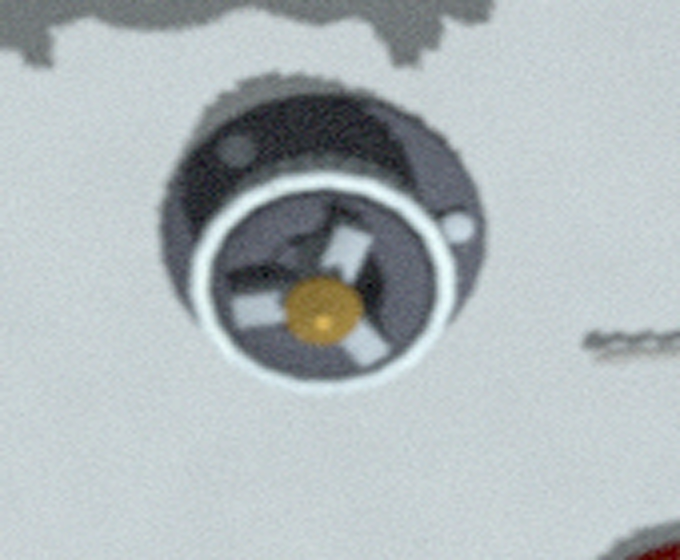

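The jaws are closed on the bit at (323,310), which is central and upright. The torque now slips at the pads, so the sleeve is at its firm end, and the robot is clear.

```bash
python3 -c "
from plant import *
print(job_done())"
```

```text
the job is handed in; nothing more can be done
None
```

I turned chuck_1's sleeve clockwise until it resisted at almost 2 Nm. The last pictures show the three jaws closed on the bit, upright and central, though I could not read the sleeve angle directly. The gripper is open and clear, I did not touch the empty chuck, and the job was handed in at about 11 s.

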